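Wedge a chocolate mould tight on the vibrating table

TASK

Lock the chocolate mould on the vibrating table: set the loose wooden wedge, thin end first, into the channel between the slanted rail and the clamp bar, then knock it along with the mallet in short gentle taps until it stops moving forward and one more tap no longer shifts it, so the mould is held tight but not cracked. Then lay the mallet down on the bench beside the vibrating table, and leave the other things where they are.

Things in the scene. Friction and masses are not known exactly. Their poses are not given: they have to be found in the camera images.
- vib_table: Fixed steel vibrating table: deck 320 x 360 mm, its surface 75 mm above the bench. Origin: centre of its underside; at yaw 0 x points away from the robot, y left, along the wedge channel. On the deck from near to far: slanted rail, channel, clamp bar, mould, far stop bar (locked by two black knobs). The stop's setting varies and is not measured: where the wedge ends must be felt.
- rail (a point): Middle of the slanted inner face of the wedge rail, at deck height (rail 72 mm long, 22 mm thick, 20 mm high; y = -35 to +35 mm). Axes of the vibrating table: the face lies at x = 0.2 y from here, so that the channel narrows towards +y; it is open at both ends and above.
- channel (a point): Point on the deck, axes of the vibrating table: with its origin here and its axes parallel to these, the wedge just touches rail and clamp bar (bar fully back). 25 mm further back (-y) it has 5 mm of room across (centred when its origin is 2.5 mm to -x of here). Driven home, its origin ends 10 to 60 mm to +y of here, when the clamp bar has gone 2 to 11 mm and the parts give a little.
- clamp_bar: Dark steel T-shaped clamp bar, 20 mm high, slides on the deck along the vibrating table's x (2 N drag), starts fully back; only the wedge moves it. Nose 80 mm long lining the channel, bar 200 mm long along the mould. Axes of the table; origin on the deck at the table's centre when fully back. Its channel face is 85 mm, its mould face 53 mm to -x of its origin.
- mould: Loose empty polycarbonate chocolate mould, 135 x 275 x 24 mm, about 0.45 kg, flat on the deck between clamp bar and far stop with a few mm of play. Origin: centre of its underside. It cracks above 45 N of squeeze. Not to be handled.
- wedge: Loose pale wooden wedge, 140 mm long (y), 24 mm high, lying flat, about 0.13 kg. Origin on its underside at mid-length; y points to the thin end (8 mm thick, at y = +70 mm); butt at y = -70 mm, 36 mm thick. Straight face at x = +11 mm (goes against the clamp bar), slanted face at x = -11 mm + 0.2 y (against the rail). Waxed, slippery, but stays where it is driven.
- wedge_tab (a point): Middle of the upright finger tab on top of the wedge, to lift it by: 12 mm thick (along the wedge's x), 32 mm long (y), standing 35 mm above the wedge's top face; this point is 42 mm above the underside, at the wedge's x = 0, y = -20 mm. Axes of the wedge.
- wedge_butt (a point): Middle of the flat butt face that the mallet strikes, 12 mm above the underside, at the wedge's x = -7 mm; axes of the wedge. Pushed here the wedge moves on at roughly 1 to 9 N; once the mould is against the rubber-faced far stop the resistance climbs by about 5 N per mm. Slow taps (up to 50 mm/s) of 8 to 15 N make it tight; the mould is squeezed up to 1.5 times as hard as the push.
- mallet: Small mallet with white nylon faces lying level on its side, 0.3 kg. Head: cylinder of 36 mm diameter, 90 mm long, its axis along the mallet's y (faces at y = -45 and +45 mm). Wooden handle along -x, ending in a round knob 200 mm from the head's axis. Origin: on the underside, below the middle of the head; head and handle axes lie 18 mm above it.
- mallet_throat (a point): Where to grip the mallet, close to the head: on the handle's axis 36 mm from the head's axis. The handle is flat-sided here (18 mm thick along the mallet's y, 22 mm high, from 18 to 85 mm from the head's axis). Axes of the mallet. Needs a firm grip (40 N or more).
- brush: Bystander: flat brush with a dark wooden handle, on the bench.
- palette_knife: Bystander: palette knife with a black handle, on the bench.
- scraper: Bystander: bench scraper with a black grip, on the bench in front of the left part of the vibrating table.
- bowl: Bystander: steel bowl.
- jar: Bystander: clear jar with a steel cap.
- jug: Bystander: steel jug.
- hex_key: Bystander: dark hex key lying on the deck of the vibrating table behind the far stop.
Mind the look-alikes: they are no part of the job. Leave any orange look-alike of the wedge alone.

How it is judged:
By the outcome, as a careful person would: the job done as asked, in the order asked, and still so for the second after the job is handed in, with the robot touching nothing.
It also fails if it takes over 72 s, if anything falls off the work surface, if the arm or the gripper's body presses on something with over 40 N, if the wrist force passes 120 N, or if a joint passes its speed limit or range.

ROBOT

A 6-joint arm with a two-finger parallel gripper is mounted at the origin on the work surface. World frame = base frame: x ahead of the robot, y to its left, z up, the work surface at z = 0. Lengths are in m, angles in rad, forces in N, time in s.
With the tool pointing down it reaches from about 0.35 to 0.85 m from the base axis. Payload 8.1 kg.
Tool frame: the origin (TCP) lies between the finger pads; the fingertips stand 8 mm ahead of it and the grasp point (between the pads) lies 11 mm behind it (r.tips_ahead is the distance from the TCP to the fingertips, in m); z points along the fingers, y is the direction in which the jaws open and shut (so a half turn about z gives the same grasp; the last joint's range is limited). The gripper opens to 93 mm and grips with 3 to 60 N. Pads are 15 mm wide; open, the fingers measure 128 mm over their backs; the gripper's body (75 mm by 188 mm) begins 65 mm behind the grasp point.
Start: joints at [1.144, 0.13, 1.488, -0, 1.523, -0.085], TCP at [0.201, 0.565, 0.201] pointing down, gripper open.
Joint ranges: [-2.96, 2.96], [-0.89, 2.26], [0.02, 2.5], [-1.34, 4.48], [0, 2.73], [-2.66, 2.66]. Speed limits (rad/s): [2.39, 2.39, 2.79, 3.14, 3.14, 3.14].

INTERFACE

Orientations are given as a unit quaternion [x, y, z, w].
In Python, from rig import read_state, cams, r gives the robot as it stands.
- The arm moves only by the shell command python3 -m jog 'ROWS' [FORCE]. ROWS is JSON, one flat list of numbers, 7 for each row, row after row: the opening, from 0 (shut) to 1 (fully open), then the shift along the tool's x, y, z in mm, then the turn, a rotation vector about the tool's x, y, z in rad. In form: [hand, dx, dy, dz, rx, ry, rz, hand, dx, dy, dz, rx, ry, rz, ...]. A call has 1 to 5 rows; each row is the pose to reach, as a shift and turn from the pose commanded when the call began, along the tool's axes at that moment; what a row does not reach only later rows make up. A row lasts 1/12 s, in which the tool goes at most 41.7 mm and 7.16 degrees, less where a joint would pass 70% of its speed; a pose out of reach is approached as far as the arm can. A call with a gripper value outside its range is refused whole. The fingers move at their own pace and stop on an object; FORCE is the grip in N (left out, the last holds). Time passes only in rows, so rows that repeat a pose let the fingers close. It gives the time, the measured TCP pose, the force and the opening at its end, in the units of the state.
- read_state(): the state, without advancing time (a new reading comes with each control period).
- cams.grab_frame(name): name is "side" or "top" or "wrist"; returns (picture, depth): 480x640x3 uint8, red, green, blue; 480x640 float32, m along the optical axis (not along the pixel's ray), 0 where there is no reading.
- cams.calibration(name): a dict with "vfov" (degrees; the focal length in pixels is half the picture's height over the tangent of half this angle, whatever the lens; pixels are square), "cx", "cy" (the principal point, pixels), "world_from_camera" (4x4, takes a point from camera to world coordinates); the wrist camera has in their place "hand_eye" (4x4, takes a point from camera to tool coordinates, whose origin is the TCP and whose axes are the flange's). Camera axes: x right, y down, z forward; pixel columns grow to the right and rows downward; lengths in m; the calibration is good to about 2 mm. A picture is of the moment at which its call begins: read the wrist's pose just before it. calibration takes no time and is no camera call.
- r.job_done(): hands the job in, once; it reports no verdict.
The state is a dict: "clock": time; "qpos": joint angles; "qd": joint speeds; "effort": joint torques, N m; "position": TCP position; "tcp_rot": TCP orientation; "contact_force": force on the tool from outside, world axes, zero at the start; "wrist_torque": the same for the moment, N m; "opening": finger opening in m.
Only numpy, scipy, OpenCV 4.12 (cv2) and the standard library are available. Lean on these libraries where they do the work, as an engineer would, in place of code of your own. Each camera call takes 0.05 s, during which the arm holds its last target. There are 200 camera calls.

## Working session

There is one attempt and no reset: what is moved stays moved. The work goes in short steps, Python scripts to look and compute and a shell command to move; the robot and the scene stay as the last step left them, time stands still between calls to the robot, and variables do not carry over. Pictures are saved under pics/ and viewed, about 8 in all and at most 12, crops included, and the job is handed in when it is done.

```bash
ls; mkdir -p pics; python3 - <<'E'
from rig import read_state,cams,r
import cv2,numpy as np
print(read_state())
for n in ("top","side"):
    im,d=cams.grab_frame(n); cv2.imwrite(f"pics/{n}0.png",im[...,::-1]); np.savez(f"pics/{n}0.npz",im=im,d=d)
    print(n,cams.calibration(n),(d>0).mean())
print(cams.calibration("wrist"))
E
```

```text
pics
{'clock': 0.0, 'qpos': array([ 1.14359235e+00,  1.31180567e-01,  1.48928676e+00,  3.13453374e-05,
        1.52299775e+00, -8.54035582e-02]), 'qd': array([ 0.00130024,  0.0018216 ,  0.00060278, -0.00168549,  0.00013485,
       -0.00034766]), 'effort': array([ 2.43518080e-04, -5.59832203e+01, -4.91770363e+01,  7.70290266e-02,
        3.50623915e-02, -1.58182311e-04]), 'position': array([0.20082648, 0.56474652, 0.20007179]), 'tcp_rot': array([ 1.70070192e-01,  9.85431506e-01, -9.01659707e-04, -2.52478493e-04]), 'contact_force': array([0.52783928, 0.32236914, 0.30213004]), 'wrist_torque': array([-0.0264676 ,  0.05226682,  0.05674034]), 'opening': 0.09283039097089979}
top {'vfov': 49.449143677008855, 'cx': 328.82203319735777, 'cy': 242.31249295440088, 'world_from_camera': array([[ 5.13602935e-03, -9.97622193e-01,  6.87283183e-02,
         4.09711761e-01],
       [-9.99897120e-01, -4.20292639e-03,  1.37144097e-02,
         1.59727276e-03],
       [-1.33929394e-02, -6.87916851e-02, -9.97541144e-01,
         1.69512741e+00],
       [ 0.00000000e+00,  0.00000000e+00,  0.00000000e+00,
   
[... 243 characters left out ...]
2.49739061e-01, -7.20513442e-01,  6.46908634e-01,
        -9.20130572e-01],
       [-3.33078990e-04, -6.68013943e-01, -7.44148682e-01,
         1.17434789e+00],
       [ 0.00000000e+00,  0.00000000e+00,  0.00000000e+00,
         1.00000000e+00]])} 0.9961881510416667
{'vfov': 61.55324219257403, 'cx': 325.66004983155284, 'cy': 239.14439545098728, 'hand_eye': array([[ 9.51176257e-05, -9.54884906e-01, -2.96976105e-01,
         8.30149594e-02],
       [ 9.99999677e-01,  3.27773141e-04, -7.33621413e-04,
        -6.82574893e-04],
       [ 7.97864805e-04, -2.96975940e-01,  9.54884629e-01,
        -1.82589926e-01],
       [ 0.00000000e+00,  0.00000000e+00,  0.00000000e+00,
         1.00000000e+00]])}
```

View pics/top0.png

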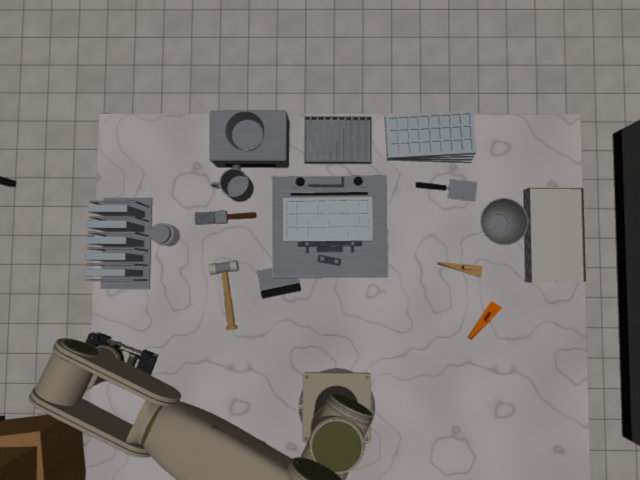

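View pics/side0.png

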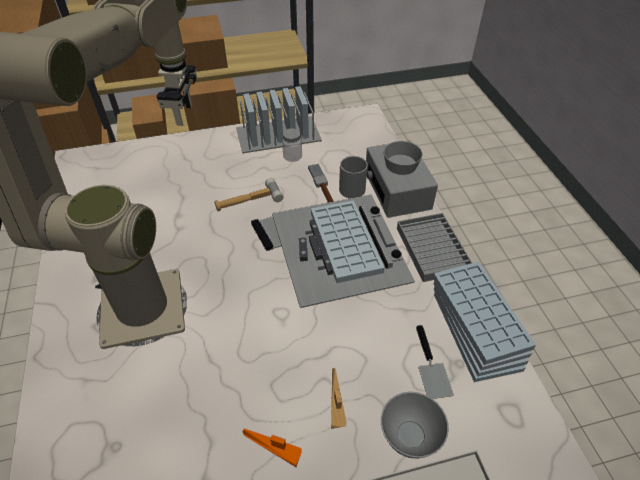

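```bash
cat > h.py <<'E'
import numpy as np, cv2
from scipy.spatial.transform import Rotation as R
from rig import read_state, cams, r
def pose():
    s=read_state(); T=np.eye(4); T[:3,:3]=R.from_quat(s["tcp_rot"]).as_matrix(); T[:3,3]=s["position"]; return T
def grab(n,name):
    T=pose(); im,d=cams.grab_frame(n); c=cams.calibration(n)
    W=c["world_from_camera"] if n!="wrist" else T@c["hand_eye"]
    cv2.imwrite(f"pics/{name}.png",im[...,::-1]); np.savez(f"pics/{name}.npz",im=im,d=d,W=W,f=240/np.tan(np.radians(c["vfov"]/2)),cx=c["cx"],cy=c["cy"])
    return load(name)
def load(name): return dict(np.load(f"pics/{name}.npz"))
def ray(v,uv,z):
    uv=np.atleast_2d(np.asarray(uv,float)); d=np.c_[(uv[:,0]-v["cx"])/v["f"],(uv[:,1]-v["cy"])/v["f"],np.ones(len(uv))]@v["W"][:3,:3].T
    o=v["W"][:3,3]; return o+d*((z-o[2])/d[:,2])[:,None]
def proj(v,P):
    p=(np.atleast_2d(P)-v["W"][:3,3])@v["W"][:3,:3]; return p[:,:2]/p[:,2:]*v["f"]+[v["cx"],v["cy"]]
def yaw(T): return np.degrees(np.arctan2(T[1,1],T[0,1]))  # direction of tool y
def step(pos,yawy):
    """rows to get tool (pointing down) to pos with tool y at world yaw yawy deg (mod 180)"""
    T=pose(); a=yawy
    a=a-180*np.round((a-yaw(T))/180); c,s=np.cos(np.radians(a)),np.sin(np.radians(a))
    y=np.array([c,s,0]); z=np.array([0,0,-1.]); M=np.c_[np.cross(y,z),y,z]
    dr=R.from_matrix(T[:3,:3].T@M).as_rotvec(); dp=T[:3,:3].T@(np.asarray(pos)-T[:3,3])*1000
    print("at",T[:3,3].round(4),"yaw",yaw(T).round(2),"shift mm",dp.round(1),"turn",dr.round(4)); return dp,dr
E
python3 - <<'E'
from h import *
c=cams.calibration("top"); b=np.load("pics/top0.npz"); v=dict(W=c["world_from_camera"],f=240/np.tan(np.radians(c["vfov"]/2)),cx=c["cx"],cy=c["cy"])
print("table",ray(v,[(273,177),(387,177),(273,277),(387,277)],.075).round(3))
print("wedge thin/butt/tab",ray(v,[(438,263),(481,270)],.024).round(3))
print("mallet head,knob",ray(v,[(224,267),(232,328)],.018).round(3))
print("rail",ray(v,[(318,258),(341,263)],.095).round(3))
print("scraper", ray(v,[(262,297),(300,287)],.03).round(3))
T=pose();print(yaw(T)); 
# camera center ray direction at a down pose
print((T@cams.calibration("wrist")["hand_eye"]).round(3))
step([.47,.27,.33],-20)
E
```

```text
table [[ 0.727  0.201  0.075]
 [ 0.728 -0.158  0.075]
 [ 0.413  0.197  0.075]
 [ 0.414 -0.157  0.075]]
wedge thin/butt/tab [[ 0.46  -0.325  0.024]
 [ 0.438 -0.461  0.024]]
mallet head,knob [[0.444 0.362 0.018]
 [0.249 0.333 0.018]]
rail [[ 0.472  0.057  0.095]
 [ 0.456 -0.014  0.095]]
scraper [[0.349 0.236 0.03 ]
 [0.381 0.116 0.03 ]]
70.41561583158075
[[ 0.335  0.9    0.279  0.123]
 [ 0.942 -0.319 -0.102  0.592]
 [-0.003  0.297 -0.955  0.383]
 [ 0.     0.     0.     1.   ]]
at [0.2009 0.5648 0.2002] yaw 70.42 shift mm [-352.4 -187.7 -129.6] turn [-1.2000e-03 -1.5000e-03 -1.5635e+00]
```

```bash
python3 -c "
from h import *
step([.34,.34,.25],90)"
```

```text
at [0.2009 0.5648 0.2002] yaw 70.42 shift mm [-206.4 -165.2  -49.6] turn [-0.0017 -0.0005 -0.3418]
```

```bash
python3 -m jog '[1,-150,-120,-36,0,0,0, 1,-150,-120,-36,0,0,0, 1,-150,-120,-36,0,0,0, 1,-150,-120,-36,0,0,0, 1,-150,-120,-36,0,0,0]'; python3 -m jog '[1,-56,-45,-14,0,0,-0.342, 1,-56,-45,-14,0,0,-0.342, 1,-56,-45,-14,0,0,-0.342, 1,-56,-45,-14,0,0,-0.342]'; python3 - <<'E'
from h import *
grab("wrist","mal"); step([.41,.02,.23],90)
E
```

```text
clock: 0.52
position: [0.3034, 0.3994, 0.2374]
tcp_rot: [0.17, 0.985, -0.0, 0.0]
contact_force: [-0.2, 0.1, 0.3]
opening: 0.0929
clock: 0.85
position: [0.341, 0.3393, 0.2515]
tcp_rot: [-0.001, 1.0, 0.0, 0.0]
contact_force: [-0.1, 0.1, -0.6]
opening: 0.093
at [0.3402 0.3402 0.2511] yaw 89.79 shift mm [ -71. -320.   21.] turn [ 0.0003 -0.0001 -0.0037]
```

View pics/mal.png

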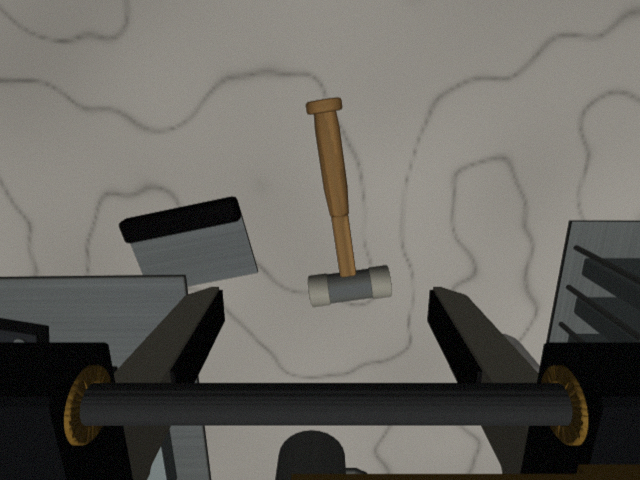

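```bash
python3 -m jog '[1,-50,-160,0,0,0,0, 1,-50,-160,0,0,0,0, 1,-50,-160,0,0,0,0, 1,-50,-160,0,0,0,0, 1,-50,-160,0,0,0,0]'; python3 -m jog '[1,-50,-160,0,0,0,-0.004, 1,-50,-160,0,0,0,-0.004, 1,-50,-160,0,0,0,-0.004, 1,-50,-160,0,0,0,-0.004, 1,-50,-160,0,0,0,-0.004]'; python3 - <<'E'
from h import *
grab("wrist","tab"); step([.32,-.36,.25],90)
E
```

```text
clock: 1.32
position: [0.3912, 0.1759, 0.2506]
tcp_rot: [0.005, 1.0, -0.001, 0.0]
contact_force: [-0.1, -0.1, -0.2]
opening: 0.0931
clock: 1.73
position: [0.441, 0.0161, 0.2504]
tcp_rot: [0.002, 1.0, -0.001, -0.0]
contact_force: [0.4, 0.4, -0.0]
opening: 0.0931
at [0.4404 0.0188 0.2504] yaw 89.76 shift mm [ 118.8 -379.3    0.6] turn [-0.0003 -0.0014 -0.0041]
```

View pics/tab.png

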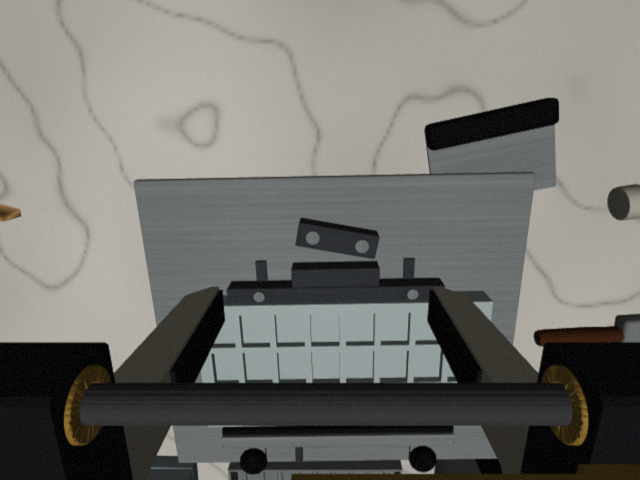

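```bash
python3 - <<'E'
from h import *
v=load("tab"); im=v["im"][200:310,220:450]
im=cv2.resize(im,None,fx=3.4,fy=3.4,interpolation=cv2.INTER_CUBIC); im=cv2.convertScaleAbs(im,alpha=1.8)
cv2.imwrite("pics/tabz.png",im[...,::-1])
for u in (310,340,365): print(u,v["im"][212:275,u].mean(1).round().astype(int).tolist())
m=(v["d"][216:300,340]*1000).round().astype(int).tolist(); print(m)
E
```

```text
310 [114, 107, 110, 109, 107, 107, 94, 54, 13, 17, 11, 18, 24, 45, 48, 43, 44, 45, 46, 69, 107, 109, 112, 109, 110, 108, 108, 110, 110, 114, 109, 103, 76, 46, 40, 48, 77, 109, 111, 112, 111, 115, 112, 114, 113, 111, 110, 116, 112, 97, 52, 14, 19, 12, 17, 18, 14, 36, 45, 49, 49, 42, 48]
340 [112, 106, 110, 106, 106, 107, 108, 106, 105, 107, 106, 94, 71, 25, 13, 13, 13, 25, 39, 54, 44, 46, 41, 48, 52, 47, 47, 52, 43, 51, 52, 49, 46, 46, 48, 49, 49, 52, 46, 51, 53, 83, 108, 112, 111, 111, 114, 112, 115, 85, 19, 7, 13, 4, 12, 20, 20, 44, 48, 46, 47, 48, 46]
365 [109, 108, 110, 106, 105, 108, 112, 106, 107, 108, 108, 109, 110, 110, 106, 108, 85, 32, 18, 12, 14, 24, 29, 48, 50, 49, 45, 49, 66, 94, 108, 107, 108, 108, 105, 105, 108, 110, 109, 103, 71, 49, 52, 47, 45, 70, 104, 114, 95, 55, 12, 15, 20, 11, 19, 16, 22, 44, 50, 50, 45, 48, 44]
[370, 368, 369, 370, 371, 370, 371, 371, 371, 369, 365, 361, 358, 354, 352, 354, 352, 354, 353, 353, 354, 354, 354, 355, 355, 355, 355, 355, 356, 356, 357, 359, 357, 357, 358, 359, 0, 359, 380, 380, 380, 381, 381, 380, 382, 381, 379, 377, 374, 373, 369, 368, 364, 364, 362, 363, 362, 365, 365, 364, 365, 365, 364, 364, 367, 367, 366, 367, 367, 367, 367, 369, 367, 369, 368, 369, 368, 369, 370, 371, 369, 371, 370, 371]
```

View pics/tabz.png

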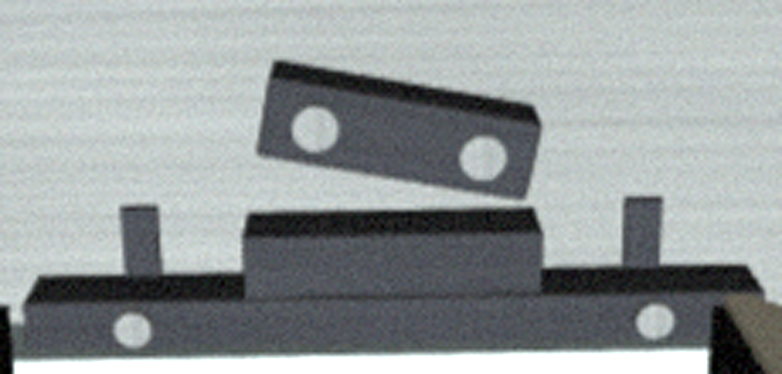

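```bash
cat > geo.py <<'E'
from h import *
v=load("tab"); z2=lambda L:[(220+(a+.5)/3.4-.5,200+(b+.5)/3.4-.5) for a,b in L]
def ang(P): d=P[1]-P[0]; return np.degrees(np.arctan2(d[1],d[0]))
rail=ray(v,z2([(258,155),(525,199)]),.095); nt=ray(v,z2([(246,236),(542,233)]),.095); nb=ray(v,z2([(246,214),(536,208)]),.075)
edge=ray(v,[(136,181),(533,173)],.075)
bar=ray(v,z2([(30,304),(760,293)]),.095)
for n,P in dict(rail=rail,nt=nt,nb=nb,edge=edge,bar=bar).items(): print(n,P.round(4).tolist(),ang(P).round(2),np.linalg.norm(P[1]-P[0]).round(4))
E
python3 geo.py; python3 - <<'E'
from h import *
v=load("mal")
im=v["im"].astype(int); hsv=cv2.cvtColor(v["im"],cv2.COLOR_RGB2HSV)
roi=np.zeros(im.shape[:2],bool); roi[90:310,290:400]=1
for sat in (90,):
    m=(hsv[...,1]>sat)&roi
    ys,xs=np.nonzero(m); 
    rows=[(y,xs[ys==y].mean(),np.ptp(xs[ys==y])+1) for y in range(225,272,6)]
    print([(a,round(b,1),c) for a,b,c in rows])
# head: bright ends
m=((v["im"].mean(2)>125)|(0))&roi; m[:258]=0
print(hsv[280,300:400].tolist()[::4])
E
```

```text
rail [[0.4681, -0.0119, 0.095], [0.4805, 0.0577, 0.095]] 79.94 0.0707
nt [[0.4907, -0.0157, 0.095], [0.4901, 0.0625, 0.095]] 90.44 0.0782
nb [[0.4919, -0.0174, 0.075], [0.4904, 0.0633, 0.075]] 91.08 0.0807
edge [[0.4139, -0.1543, 0.075], [0.4082, 0.1981, 0.075]] 90.93 0.3524
bar [[0.5101, -0.0743, 0.095], [0.5074, 0.1214, 0.095]] 90.77 0.1958
[(225, np.float64(340.5), np.int64(16)), (231, np.float64(341.5), np.int64(16)), (237, np.float64(342.5), np.int64(16)), (243, np.float64(343.5), np.int64(16)), (249, np.float64(344.5), np.int64(16)), (255, np.float64(344.5), np.int64(16)), (261, np.float64(345.5), np.int64(16)), (267, np.float64(346.5), np.int64(16))]
[[20, 22, 139], [21, 18, 141], [30, 15, 83], [23, 26, 77], [35, 20, 78], [26, 26, 78], [18, 32, 80], [10, 14, 55], [30, 18, 58], [45, 18, 58], [53, 16, 62], [30, 12, 64], [0, 4, 66], [40, 22, 71], [40, 10, 73], [30, 14, 72], [45, 7, 77], [50, 11, 71], [26, 29, 125], [27, 21, 123], [28, 27, 122], [23, 28, 120], [18, 31, 125], [25, 21, 148], [18, 21, 147]]
```

```bash
python3 -m jog '[1,-5,-204,0,0,0,0, 1,-5,-204,0,0,0,0, 1,-5,-204,0,0,0,0, 1,-5,-204,0,0,0,0, 1,-5,-204,0,0,0,0]'; python3 -m jog '[1,-5,-204,20,0,0,0, 1,-5,-204,20,0,0,0, 1,-5,-204,20,0,0,0, 1,-5,-204,20,0,0,0, 1,-5,-204,20,0,0,0]'; python3 -m jog '[1,0,0,0,0,0,0.576, 1,0,0,0,0,0,0.576, 1,0,0,0,0,0,0.576, 1,0,0,0,0,0,0.576, 1,0,0,0,0,0,0.576]'; python3 -m jog '[1,0,0,0,0,0,0.576, 1,0,0,0,0,0,0.576, 1,0,0,0,0,0,0.576, 1,0,0,0,0,0,0.576, 1,0,0,0,0,0,0.576]';python3 -m jog '[1,0,0,0,0,0,0.576, 1,0,0,0,0,0,0.576, 1,0,0,0,0,0,0.576, 1,0,0,0,0,0,0.576, 1,0,0,0,0,0,0.576]'; python3 - <<'E'
from h import *
v=grab("wrist","wed"); hsv=cv2.cvtColor(v["im"],cv2.COLOR_RGB2HSV); print(yaw(pose()),pose()[:3,3])
E
```

```text
clock: 2.2
position: [0.4463, -0.1828, 0.2508]
tcp_rot: [-0.002, 1.0, 0.0, -0.0]
contact_force: [0.2, -0.7, -0.5]
opening: 0.093
clock: 2.62
position: [0.4532, -0.3868, 0.2301]
tcp_rot: [-0.002, 1.0, 0.001, -0.0]
contact_force: [1.2, 0.8, 1.0]
opening: 0.0928
clock: 3.03
position: [0.4536, -0.3845, 0.2303]
tcp_rot: [0.286, 0.958, 0.001, -0.001]
contact_force: [-0.2, -0.1, 0.2]
opening: 0.093
clock: 3.45
position: [0.4537, -0.3843, 0.2304]
tcp_rot: [0.546, 0.838, 0.001, -0.001]
contact_force: [0.2, 0.3, -0.0]
opening: 0.093
clock: 3.87
position: [0.4537, -0.3844, 0.2305]
tcp_rot: [0.761, 0.648, 0.0, -0.001]
contact_force: [0.2, -0.3, -0.2]
opening: 0.093
-9.357671788716228 [ 0.45365427 -0.38441135  0.23045737]
```

View pics/wed.png

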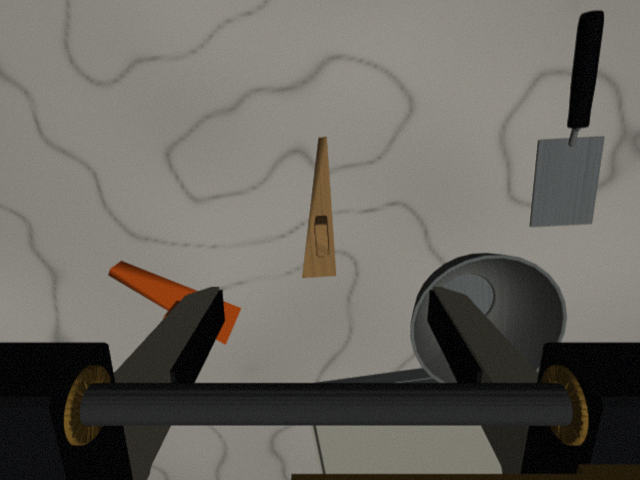

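```bash
python3 - <<'E'
from h import *
v=load("wed"); hsv=cv2.cvtColor(v["im"],cv2.COLOR_RGB2HSV)
m=((hsv[...,1]>70)).astype(np.uint8); m[:,:285]=0; m[:,350:]=0; m[:125]=0; m[290:]=0
n,l,st,_=cv2.connectedComponentsWithStats(m); k=1+st[1:,4].argmax(); print(st[k]); m=l==k
L=[];Rr=[]
for y in list(range(145,205,2))+list(range(262,272,2)):
    x=np.nonzero(m[y])[0]; L.append((x[0]-.5,y)); Rr.append((x[-1]+.5,y))
L=ray(v,L,.024);Rr=ray(v,Rr,.024)
def fit(P): 
    a=np.polyfit(P[:,1],P[:,0],1); print("x=",a, "yaw",np.degrees(np.arctan2(1,a[0])),"res",np.std(P[:,0]-np.polyval(a,P[:,1]))); return a
aL=fit(L);aR=fit(Rr)
ye=ray(v,[(322,st[k][1]-.5),(322,st[k][1]+st[k][3]-.5)],.024); yb=ray(v,[(322,st[k][1]+st[k][3]-.5)],0)
print("ends",ye,yb)
for u in (320,324): print(v["im"][205:265,u,0].tolist()); print((v["d"][205:265,u]*1000).round().astype(int).tolist())
for y in (230,245): print(v["im"][y,300:345,0].tolist(),(v["d"][y,300:345]*1000).round().astype(int).tolist())
E
```

```text
[ 302  137   34  141 2950]
x= [0.30037501 0.55382549] yaw 73.28104531210982 res 0.0002961472958212519
x= [0.08863135 0.49271634] yaw 84.93503271197166 res 0.000289434832246988
ends [[ 0.46016133 -0.32240555  0.024     ]
 [ 0.43704392 -0.46302921  0.024     ]] [[ 0.43522146 -0.47287206  0.        ]]
[115, 115, 114, 116, 112, 113, 114, 117, 111, 115, 95, 41, 42, 42, 47, 40, 45, 38, 54, 85, 116, 120, 123, 125, 125, 121, 125, 125, 126, 126, 130, 123, 124, 122, 123, 128, 133, 122, 121, 118, 115, 114, 112, 107, 109, 111, 118, 117, 121, 118, 113, 104, 111, 113, 115, 118, 114, 116, 120, 123]
[397, 398, 398, 397, 400, 399, 400, 400, 399, 400, 400, 397, 393, 390, 385, 381, 378, 375, 372, 369, 369, 368, 367, 370, 368, 367, 369, 369, 370, 368, 371, 370, 370, 371, 370, 372, 371, 372, 371, 372, 373, 372, 372, 374, 374, 375, 375, 374, 373, 375, 375, 376, 414, 415, 413, 415, 415, 417, 416, 416]
[120, 124, 119, 119, 119, 117, 121, 122, 121, 114, 84, 46, 43, 43, 46, 43, 44, 42, 57, 93, 115, 127, 128, 123, 123, 115, 123, 121, 125, 124, 124, 128, 128, 128, 124, 125, 124, 131, 128, 124, 123, 119, 115, 10
[... 580 characters left out ...]
 143, 142, 140, 142, 140] [431, 430, 431, 430, 430, 430, 430, 429, 406, 405, 406, 405, 405, 403, 371, 370, 369, 368, 369, 368, 367, 369, 368, 370, 368, 368, 369, 370, 406, 404, 405, 405, 405, 431, 431, 430, 430, 431, 430, 430, 431, 431, 429, 430, 431]
[142, 143, 142, 144, 144, 128, 114, 117, 115, 111, 113, 116, 122, 121, 122, 92, 91, 108, 115, 111, 115, 117, 121, 119, 123, 129, 129, 121, 74, 101, 119, 118, 119, 119, 133, 142, 142, 139, 137, 143, 140, 138, 139, 143, 138] [435, 436, 436, 435, 435, 434, 409, 409, 410, 410, 409, 411, 409, 409, 411, 410, 373, 373, 372, 374, 373, 372, 373, 373, 372, 373, 372, 374, 374, 411, 410, 411, 410, 410, 435, 435, 435, 436, 435, 434, 437, 434, 436, 437, 434]
```

```bash
python3 - <<'E'
from h import *
v=load("wed"); print(ray(v,[(321.3,240.5)],.059))
step([.445,-.4116,.035],-5.2)
E
```

```text
[[ 0.44502741 -0.41230417  0.059     ]]
at [ 0.4537 -0.3844  0.2305] yaw -9.36 shift mm [-28.5  -4.  195.4] turn [-0.0005 -0.0014 -0.0726]
```

```bash
python3 -m jog '[1,-28.5,-4,60,0,0,-0.0726, 1,-28.5,-4,100,0,0,-0.0726, 1,-28.5,-4,140,0,0,-0.0726, 1,-28.5,-4,180,0,0,-0.0726, 1,-28.5,-4,195.4,0,0,-0.0726]' 30; python3 -m jog '[1,0,0,0,0,0,0, 0,0,0,0,0,0,0, 0,0,0,0,0,0,0, 0,0,0,0,0,0,0, 0,0,0,0,0,0,0]' 30;  python3 -m jog '[0,0,0,0,0,0,0, 0,0,0,0,0,0,0, 0,0,0,0,0,0,0]' 30; python3 -c "
from h import *
step([.47,-.2,.2],-5)"
```

```text
clock: 4.33
position: [0.4438, -0.4115, 0.0319]
tcp_rot: [0.734, 0.679, 0.0, -0.002]
contact_force: [-0.4, 0.5, -0.8]
opening: 0.0931
clock: 4.75
position: [0.4455, -0.4163, 0.0393]
tcp_rot: [0.735, 0.678, 0.0, 0.003]
contact_force: [-0.2, 0.1, 0.3]
opening: 0.0709
clock: 5.0
position: [0.4437, -0.4151, 0.0367]
tcp_rot: [0.735, 0.678, 0.0, 0.001]
contact_force: [-1.0, 0.3, 0.2]
opening: 0.051
at [ 0.4437 -0.4151  0.0367] yaw -4.62 shift mm [ 216.4    9.1 -163.5] turn [0.001  0.0009 0.0067]
```

```bash
python3 -m jog '[0,0,0,0,0,0,0, 0,0,0,0,0,0,0, 0,0,0,0,0,0,0, 0,0,0,0,0,0,0, 0,0,0,0,0,0,0]' 30;  python3 -m jog '[0,0,0,0,0,0,0, 0,0,0,0,0,0,0]' 30; python3 -c "
from h import *
step([.445,-.4116,.035],-5.2)"
```

```text
clock: 5.42
position: [0.4433, -0.4146, 0.0356]
tcp_rot: [0.735, 0.678, 0.0, -0.0]
contact_force: [-0.1, 0.2, 0.6]
opening: 0.0177
clock: 5.58
position: [0.4433, -0.4146, 0.0356]
tcp_rot: [0.735, 0.678, 0.0, -0.0]
contact_force: [0.0, -0.8, 0.0]
opening: 0.0117
at [ 0.4433 -0.4146  0.0356] yaw -4.61 shift mm [3.1 1.5 0.6] turn [-0.0002 -0.0001  0.0104]
```

```bash
python3 -m jog '[0,0,0,-40,0,0,0, 0,0,0,-80,0,0,0, 0,0,0,-120,0,0,0, 0,0,0,-120,0,0,0, 0,0,0,-120,0,0,0]' 40; python3 -c "
from h import *
step([.4785,-.15,.15],0.9)"
```

```text
clock: 6.0
position: [0.445, -0.4165, 0.1597]
tcp_rot: [0.735, 0.678, -0.0, 0.003]
contact_force: [0.2, -0.4, -1.5]
opening: 0.0114
at [ 0.445  -0.4165  0.1597] yaw -4.61 shift mm [268.4  11.9   8.5] turn [ 0.0048  0.005  -0.0961]
```

```bash
python3 -m jog '[0,160,8,2,0,0,-0.0963, 0,160,8,2,0,0,-0.0963, 0,160,8,2,0,0,-0.0963, 0,160,8,2,0,0,-0.0963, 0,160,8,2,0,0,-0.0963]' 40; python3 -c "
from h import *
step([.4785,-.15,.14],0.9)"
```

```text
clock: 6.42
position: [0.4636, -0.2493, 0.1511]
tcp_rot: [0.7, 0.714, 0.001, -0.003]
contact_force: [-0.0, -0.6, -2.5]
opening: 0.0112
at [ 0.4636 -0.2493  0.1511] yaw 1.13 shift mm [98.9 16.9 11.5] turn [-0.003  -0.005   0.0041]
```

```bash
python3 -m jog '[0,36,6,4,0,0,0, 0,70,12,8,0,0,0, 0,98,15,15,0,0,0, 0,98,15,15,0,0,0, 0,98,15,15,0,0,0]' 40; python3 -m jog '[0,0,0,0,0,0,0, 0,0,0,0,0,0,0, 0,0,0,0,0,0,0]' 40; python3 -c "
from h import *
v=grab('wrist','ins'); step([.4785,-.15,.12],0.9)"
```

```text
clock: 6.83
position: [0.4764, -0.156, 0.1365]
tcp_rot: [0.7, 0.714, -0.001, -0.002]
contact_force: [0.2, 0.2, -1.5]
opening: 0.0111
clock: 7.08
position: [0.4775, -0.1588, 0.1386]
tcp_rot: [0.702, 0.712, -0.0, -0.0]
contact_force: [-0.3, 0.5, -1.6]
opening: 0.0117
at [ 0.4775 -0.1587  0.1387] yaw 0.82 shift mm [ 8.7  1.1 18.7] turn [ 0.      0.0002 -0.0013]
```

View pics/ins.png

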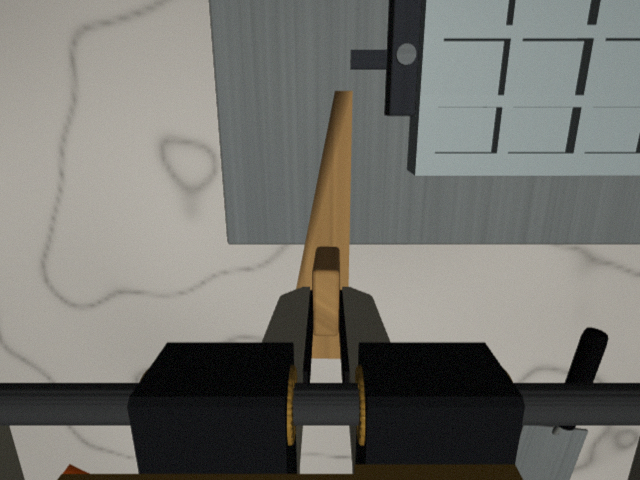

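```bash
python3 -m jog '[0,35,0.5,0,0,0,0, 0,65,1,0,0,0,0, 0,65,1,0,0,0,0, 0,65,1,0,0,0,0, 0,65,1,0,0,0,0]' 40; python3 -m jog '[0,0,0,0,0,0,0, 0,0,0,0,0,0,0, 0,0,0,0,0,0,0]' 40; python3 -c "
from h import *
v=grab('wrist','ins2'); print(pose()[:3,3],yaw(pose())); im=v['im'][0:220,220:480]; cv2.imwrite('pics/ins2z.png',cv2.convertScaleAbs(cv2.resize(im,None,fx=2.7,fy=2.7,interpolation=cv2.INTER_CUBIC),alpha=1.5)[...,::-1])"
```

```text
clock: 7.55
position: [0.4777, -0.0934, 0.1389]
tcp_rot: [0.701, 0.713, -0.0, 0.0]
contact_force: [0.6, 0.3, -1.8]
opening: 0.0111
clock: 7.8
position: [0.4776, -0.0935, 0.1387]
tcp_rot: [0.702, 0.712, -0.0, 0.0]
contact_force: [-0.1, -0.6, -1.5]
opening: 0.011
[ 0.47755574 -0.09334513  0.13870596] 0.8490460180945745
```

View pics/ins2z.png

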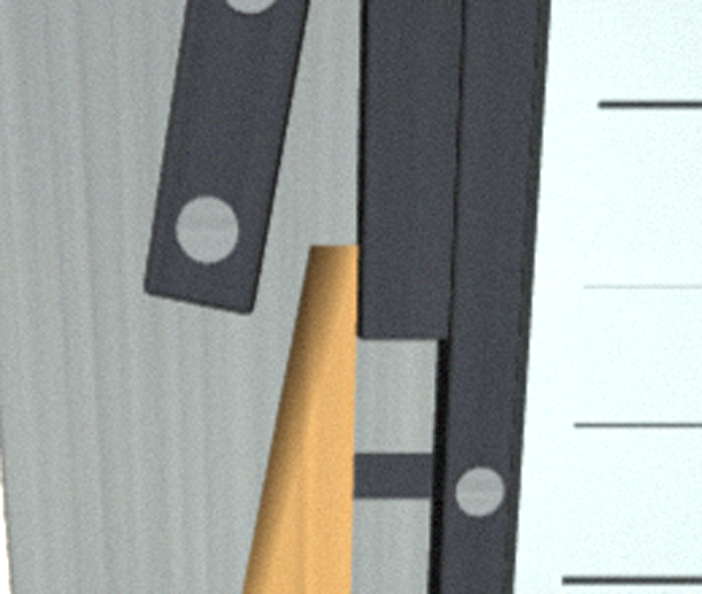

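```bash
python3 - <<'E'
from h import *
v=load("ins2"); z2=lambda L:[(220+(a+.5)/2.7-.5,(b+.5)/2.7-.5) for a,b in L]
A=lambda P:np.degrees(np.arctan2(*(P[1]-P[0])[1::-1]))%180
W=ray(v,z2([(352,590),(358,247)]),.1271); N=ray(v,z2([(361,335),(361,2)]),.095); Ra=ray(v,z2([(252,312),(308,2)]),.095); tl=ray(v,z2([(311,247)]),.1271)
for n,P in dict(W=W,N=N,R=Ra).items(): print(n,P.round(4).tolist(),A(P).round(2))
print("tipL",tl.round(4))
E
```

```text
W [[0.4889, -0.0606, 0.1271], [0.488, -0.0013, 0.1271]] 90.91
N [[0.4911, -0.0162, 0.095], [0.4891, 0.0427, 0.095]] 92.02
R [[0.4693, -0.0121, 0.095], [0.4793, 0.0426, 0.095]] 79.63
tipL [[ 0.4801 -0.0014  0.1271]]
```

```bash
python3 -m jog '[0,35,0,0,0,0,0, 0,35,0,0,0,0,0, 0,35,0,12,0,0,0, 0,35,0,20,0,0,0, 0,35,0,26,0,0,0]' 40; python3 -m jog '[0,0,0,0,0,0,0, 0,0,0,0,0,0,0, 0,0,0,1,0,0,0, 0,0,0,1,0,0,0]' 40; python3 -c "
from h import *
v=grab('wrist','ins3'); s=read_state(); print(pose()[:3,3],yaw(pose()),s['contact_force'],s['wrist_torque']); im=v['im'][0:220,220:480]; cv2.imwrite('pics/ins3z.png',cv2.convertScaleAbs(cv2.resize(im,None,fx=2.7,fy=2.7,interpolation=cv2.INTER_CUBIC),alpha=1.5)[...,::-1])"
```

```text
clock: 8.27
position: [0.4762, -0.058, 0.1109]
tcp_rot: [0.702, 0.713, -0.001, -0.001]
contact_force: [0.7, 0.2, -2.1]
opening: 0.0115
clock: 8.6
position: [0.477, -0.0579, 0.1117]
tcp_rot: [0.702, 0.713, -0.0, -0.0]
contact_force: [0.1, -0.2, -1.5]
opening: 0.011
[ 0.4770852  -0.05785198  0.11183421] 0.890670338127277 [-0.1123008   0.49677241 -1.73316367] [-0.10366609  0.07405146 -0.00392546]
```

View pics/ins3z.png

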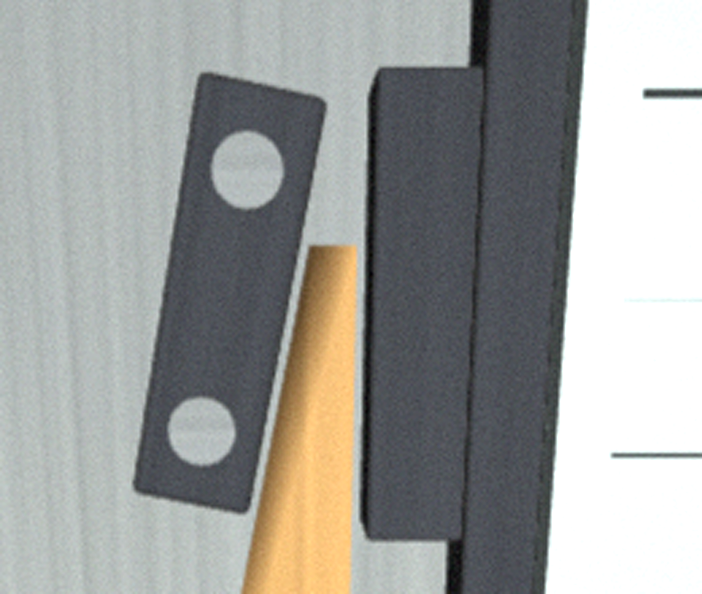

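```bash
python3 -m jog '[0,0,0,1,0,0,0, 0,0,0,1,0,0,0, 0.4,0,0,1,0,0,0, 0.4,0,0,1,0,0,0, 0.4,0,0,1,0,0,0]' 40; python3 -m jog '[0.4,0,0,0,0,0,0, 0.4,0,0,0,0,0,0, 0.4,0,0,-40,0,0,0, 0.5,0,0,-80,0,0,0, 0.5,0,0,-100,0,0,0]'; python3 -c "
from h import *
step([.41,.35,.2],90)"
```

```text
clock: 9.07
position: [0.4773, -0.0576, 0.111]
tcp_rot: [0.701, 0.713, 0.0, 0.0]
contact_force: [0.0, 0.2, 0.7]
opening: 0.0265
clock: 9.48
position: [0.4784, -0.0579, 0.2153]
tcp_rot: [0.701, 0.713, 0.001, 0.002]
contact_force: [0.5, 0.4, 1.2]
opening: 0.045
at [ 0.4784 -0.0579  0.2153] yaw 0.92 shift mm [409.  -61.9  14.6] turn [ 0.0027  0.0043 -1.5548]
```

```bash
python3 - <<'E'
from h import *
v=load("mal"); im=v["im"].mean(2)
# throat edges by saturation, subpixel-ish
hsv=cv2.cvtColor(v["im"],cv2.COLOR_RGB2HSV); P=[]
for y in range(225,268,2):
    x=np.nonzero(hsv[y,320:370,1]>90)[0]+320; P.append((x.mean(),y))
P=ray(v,P,.029); a=np.polyfit(P[:,0],P[:,1],1); print("axis yaw",np.degrees(np.arctan(a[0])),"y at x=.40,.444",np.polyval(a,[.40,.444]))
# knob end / head
K=ray(v,[(324.5,105)],.018); H=ray(v,[(349.5,285.5)],.018); print(K,H,np.linalg.norm(K-H))
for u in (325,350,375): print(u,hsv[255:315,u,2].tolist())
E
```

```text
axis yaw 8.776894533759599 y at x=.40,.444 [0.35886878 0.36566217]
[[0.24959722 0.3370148  0.018     ]] [[0.44163546 0.36536514 0.018     ]] 0.1941196253218942
325 [138, 141, 143, 143, 146, 139, 140, 140, 139, 140, 142, 142, 137, 141, 138, 139, 142, 134, 95, 45, 43, 50, 59, 67, 68, 83, 85, 92, 99, 102, 108, 113, 116, 121, 126, 130, 130, 132, 135, 138, 137, 141, 134, 135, 132, 134, 129, 122, 114, 110, 116, 140, 143, 145, 141, 141, 144, 144, 145, 143]
350 [127, 129, 130, 125, 122, 124, 120, 119, 121, 119, 121, 121, 116, 113, 116, 115, 114, 113, 110, 112, 88, 61, 58, 63, 61, 68, 75, 78, 77, 77, 86, 90, 91, 88, 89, 85, 90, 89, 88, 89, 89, 86, 84, 78, 78, 92, 123, 129, 125, 118, 125, 134, 140, 142, 147, 143, 143, 141, 146, 148]
375 [143, 147, 151, 150, 150, 148, 150, 146, 143, 145, 139, 101, 50, 48, 58, 63, 70, 80, 87, 93, 98, 101, 110, 117, 119, 124, 121, 131, 131, 130, 135, 135, 140, 142, 135, 135, 136, 132, 130, 125, 122, 109, 100, 110, 134, 142, 142, 144, 144, 149, 144, 144, 145, 143, 144, 144, 148, 144, 143, 141]
```

```bash
python3 -m jog '[0.7,205,-30,10,0,0,0, 0.7,205,-30,10,0,0,0, 0.7,205,-30,10,0,0,0, 0.7,205,-30,10,0,0,0, 0.7,205,-30,10,0,0,0]'; python3 -m jog '[0.7,205,-30,10,0,0,0, 0.7,205,-30,10,0,0,0, 0.7,205,-30,10,0,0,0, 0.7,205,-30,10,0,0,0, 0.7,205,-30,10,0,0,0]'; python3 -m jog '[0.7,0,0,0,0,0,-0.57, 0.7,0,0,0,0,0,-0.57, 0.7,0,0,0,0,0,-0.57, 0.7,0,0,0,0,0,-0.57, 0.7,0,0,0,0,0,-0.57]'; python3 -m jog '[0.7,0,0,0,0,0,-0.57, 0.7,0,0,0,0,0,-0.57, 0.7,0,0,0,0,0,-0.57, 0.7,0,0,0,0,0,-0.57, 0.7,0,0,0,0,0,-0.57]'; python3 -m jog '[0.7,0,0,0,0,0,-0.57, 0.7,0,0,0,0,0,-0.57, 0.7,0,0,0,0,0,-0.57, 0.7,0,0,0,0,0,-0.57, 0.7,0,0,0,0,0,-0.57]'; python3 -c "
from h import *
v=grab('wrist','mal2'); step([.4075,.3598,.011],98.6)"
```

```text
clock: 9.9
position: [0.4432, 0.1486, 0.201]
tcp_rot: [0.702, 0.713, 0.0, 0.0]
contact_force: [0.6, -0.8, 0.3]
opening: 0.0649
clock: 10.32
position: [0.4097, 0.3536, 0.1908]
tcp_rot: [0.701, 0.713, 0.0, 0.0]
contact_force: [1.2, -1.2, 0.1]
opening: 0.0651
clock: 10.73
position: [0.4103, 0.3516, 0.1906]
tcp_rot: [0.469, 0.883, -0.0, -0.0]
contact_force: [-0.8, 0.1, 1.0]
opening: 0.0651
clock: 11.15
position: [0.4105, 0.3514, 0.1907]
tcp_rot: [0.202, 0.979, -0.0, -0.0]
contact_force: [-0.2, 0.6, 0.4]
opening: 0.0652
clock: 11.57
position: [0.4105, 0.3514, 0.1907]
tcp_rot: [-0.081, 0.997, -0.0, -0.0]
contact_force: [0.3, -0.3, -0.2]
opening: 0.0652
at [0.4105 0.3514 0.1907] yaw 99.43 shift mm [  1.6   8.8 179.7] turn [-0.     -0.      0.0144]
```

```bash
python3 - <<'E'
from h import *
v=load("mal2"); hsv=cv2.cvtColor(v["im"],cv2.COLOR_RGB2HSV)
c=proj(v,[.4075,.3598,.029])[0]; h=proj(v,[.443,.3652,.018])[0]; print(c,h); P=[]
for y in range(int(c[1])-30,int(c[1])+12,2):
    x=np.nonzero(hsv[y,int(c[0])-30:int(c[0])+30,1]>90)[0]+int(c[0])-30; P.append((x.mean(),y))
print(np.round(P[::5],1),len(x)); P=ray(v,P,.029); a=np.polyfit(P[:,0],P[:,1],1); print(np.degrees(np.arctan(a[0])),np.polyval(a,.4075))
for du in (-30,30): print(int(h[0])+du,h[1],hsv[int(h[1])-35:int(h[1])+35,int(h[0])+du,2].tolist())
E
```

```text
[336.73604701 211.71094638] [335.68652908 246.67814437]
[[337.5 181. ]
 [337.5 191. ]
 [337.  201. ]
 [337.  211. ]
 [336.5 221. ]] 20
8.275002177832542 0.3598648135008742
305 246.67814437401842 [152, 147, 151, 151, 152, 154, 153, 156, 157, 156, 146, 154, 156, 151, 137, 78, 52, 56, 64, 69, 73, 85, 94, 97, 101, 107, 113, 119, 120, 123, 130, 131, 135, 134, 142, 143, 152, 149, 153, 151, 152, 150, 146, 146, 143, 143, 141, 139, 135, 130, 126, 119, 108, 109, 141, 154, 152, 151, 157, 154, 151, 152, 153, 154, 155, 154, 154, 152, 151, 154]
365 246.67814437401842 [149, 149, 148, 150, 150, 155, 150, 145, 141, 141, 139, 141, 139, 143, 144, 127, 61, 58, 64, 77, 79, 88, 99, 100, 107, 112, 115, 120, 128, 129, 133, 138, 141, 142, 143, 142, 145, 154, 149, 156, 150, 150, 147, 143, 145, 141, 138, 139, 134, 127, 124, 117, 113, 99, 122, 149, 152, 156, 154, 156, 159, 158, 159, 157, 154, 157, 158, 157, 158, 158]
```

```bash
python3 -m jog '[0.7,1.6,8.8,40,0,0,0.0144, 0.7,1.6,8.8,80,0,0,0.0144, 0.7,1.6,8.8,120,0,0,0.0144, 0.7,1.6,8.8,155,0,0,0.0144, 0.7,1.6,8.8,175,0,0,0.0144]' 60; python3 -m jog '[0.7,0,0,4.5,0,0,0, 0.7,0,0,4.5,0,0,0, 0,0,0,4.5,0,0,0, 0,0,0,4.5,0,0,0, 0,0,0,4.5,0,0,0]' 60; python3 -m jog '[0,0,0,0,0,0,0, 0,0,0,0,0,0,0, 0,0,0,0,0,0,0, 0,0,0,0,0,0,0, 0,0,0,0,0,0,0]' 60;python3 -m jog '[0,0,0,0,0,0,0, 0,0,0,0,0,0,0, 0,0,0,0,0,0,0]' 60; python3 -c "
from h import *
step([.4075,.3598,.011],98.6); print(read_state()['opening'])"
```

```text
clock: 12.03
position: [0.405, 0.358, 0.011]
tcp_rot: [-0.069, 0.998, -0.001, -0.002]
contact_force: [-0.2, -0.1, 0.1]
opening: 0.0654
clock: 12.45
position: [0.4093, 0.361, 0.0137]
tcp_rot: [-0.07, 0.998, 0.001, 0.002]
contact_force: [-0.1, 0.1, 0.9]
opening: 0.0493
clock: 12.87
position: [0.4077, 0.36, 0.0114]
tcp_rot: [-0.07, 0.998, 0.0, 0.0]
contact_force: [-1.1, -0.7, 7.5]
opening: 0.0166
clock: 13.12
position: [0.408, 0.3601, 0.0117]
tcp_rot: [-0.07, 0.998, 0.0, 0.0]
contact_force: [-0.0, -0.4, 5.2]
opening: 0.0007
at [0.408  0.3601 0.0117] yaw 98.06 shift mm [ 0.6 -0.2  0.7] turn [ 0.0004  0.0009 -0.0094]
0.0007309390852664974
```

```bash
python3 -m jog '[0.7,0,0,-60,0,0,0, 0.7,0,0,-100,0,0,0, 0.7,0,0,-150,0,0,0, 0.7,0,0,-170,0,0,0, 0.7,0,0,-170,0,0,0]'; python3 -m jog '[0.7,0,0,0,0,0,0, 0.7,0,0,0,0,0,0, 0.7,0,0,0,0,0,0, 0.7,0,0,0,0,0,0]'; python3 -c "
from h import *
v=grab('wrist','mal3'); print(pose()[:3,3])"
```

```text
clock: 13.53
position: [0.4111, 0.3624, 0.1906]
tcp_rot: [-0.07, 0.998, 0.003, 0.005]
contact_force: [0.9, 0.1, 1.3]
opening: 0.0299
clock: 13.87
position: [0.4064, 0.3589, 0.1786]
tcp_rot: [-0.07, 0.998, -0.001, -0.002]
contact_force: [-0.2, -0.3, -0.5]
opening: 0.0561
[0.40649448 0.35899684 0.17884723]
```

View pics/mal3.png

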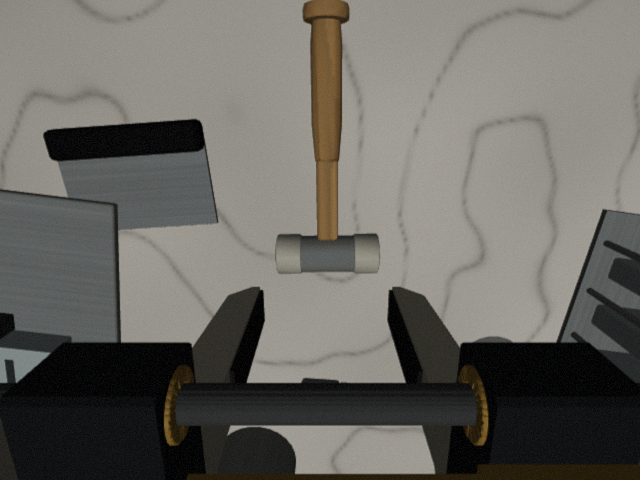

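```bash
python3 - <<'E'
from h import *
v=load("mal3"); hsv=cv2.cvtColor(v["im"],cv2.COLOR_RGB2HSV)
print("proj TCP-grip pt",proj(v,[[.408,.360,.018],[.408,.3601,.029],[.4075,.3598,.029]]))
P=[]
for y in range(165,232,3):
    x=np.nonzero(hsv[y,290:360,1]>90)[0]+290; P.append((x.mean(),y))
Q=ray(v,P,.029); a=np.polyfit(Q[:,0],Q[:,1],1); print("yaw",np.degrees(np.arctan(a[0])),np.polyval(a,[.40,.44]))
print("head",ray(v,[(327.5,254)],.018),"knob",ray(v,[(326,8)],.018))
b=v["d"]; 
for y in (200,220): print([int(x*1000) for x in b[y,305:350]])
print([int(x*1000) for x in b[150:280:3,328]])
# heights
def P3(u,w):
    d=b[w,u]; p=np.array([(u-v["cx"])/v["f"]*d,(w-v["cy"])/v["f"]*d,d]); return (v["W"][:3,:3]@p+v["W"][:3,3]).round(4)
for u,w in [(327,200),(327,225),(327,120),(327,254),(290,254),(365,254),(400,200),(270,200)]: print(u,w,P3(u,w))
E
```

```text
proj TCP-grip pt [[328.03932164 216.3888589 ]
 [328.18774391 219.49613104]
 [327.9219518  218.88259821]]
yaw 8.678281569923675 [0.35803954 0.36414488]
head [[0.44258243 0.3644705  0.018     ]] knob [[0.24740718 0.3353964  0.018     ]]
[366, 367, 369, 368, 367, 366, 367, 368, 367, 368, 368, 366, 338, 339, 338, 337, 338, 337, 340, 339, 337, 338, 338, 336, 339, 338, 339, 338, 338, 337, 337, 339, 341, 369, 0, 366, 367, 367, 368, 368, 367, 368, 368, 368, 368]
[373, 373, 372, 373, 372, 373, 373, 374, 373, 373, 374, 373, 346, 344, 344, 343, 345, 344, 344, 343, 344, 343, 343, 343, 343, 343, 343, 345, 345, 343, 345, 343, 347, 371, 374, 0, 374, 373, 372, 374, 372, 373, 373, 373, 373]
[328, 327, 328, 328, 329, 329, 330, 332, 331, 331, 333, 333, 336, 335, 336, 335, 337, 339, 341, 340, 340, 343, 343, 343, 344, 345, 346, 346, 347, 347, 349, 350, 348, 349, 348, 348, 347, 347, 350, 352, 355, 388, 390, 391]
327 200 [0.3916 0.3567 0.0283]
327 225 [0.413  0.3598 0.0287]
327 120 [0.3278 0.3476 0.0288]
327 254 [0.4377 0.3633 0.0323]
290 254 [0.4423 0.3317 0.0322]
365 254 [0.4325 0.3956 0.034 ]
400 200 [ 3.880e-01  4.234e-01 -4.000e-04]
270 200 [ 0.4048  0.306  -0.0008]
```

```bash
python3 -c "
from h import *
print(r.tips_ahead, [a for a in dir(r) if a[0]!='_']); step([.407,.3591,.016],98.6)"
```

```text
0.008 ['IKError', 'job_done', 'tips_ahead']
at [0.4065 0.359  0.1788] yaw 98.06 shift mm [ -1.1   0.3 162.8] turn [-0.0018 -0.0035 -0.0095]
```

```bash
python3 -m jog '[0.6,0,0,40,0,0,-0.0095, 0.6,0,0,80,0,0,-0.0095, 0.6,0,0,115,0,0,-0.0095, 0.6,0,0,145,0,0,-0.0095, 0.6,0,0,160,0,0,-0.0095]' 60; python3 -m jog '[0.4,0,0,2,0,0,0, 0.3,0,0,2,0,0,0, 0.3,0,0,2,0,0,0, 0.3,0,0,2,0,0,0, 0.3,0,0,2,0,0,0]' 60; python3 -m jog '[0.22,0,0,0,0,0,0, 0.22,0,0,0,0,0,0, 0.22,0,0,0,0,0,0]' 60;python3 -m jog '[0.1,0,0,0,0,0,0, 0.1,0,0,0,0,0,0, 0.1,0,0,0,0,0,0]' 60; python3 -c "
from h import *
step([.407,.3591,.016],98.6); v=grab('side','sd'); c=cams.calibration('side'); p=proj(v,[.408,.36,.02])[0]; print(p); x,y=int(p[0]),int(p[1]); cv2.imwrite('pics/sdz.png',cv2.resize(v['im'][max(0,y-70):y+50,max(0,x-90):x+70],None,fx=5,fy=5,interpolation=cv2.INTER_CUBIC)[...,::-1])"
```

```text
clock: 14.33
position: [0.404, 0.3572, 0.0151]
tcp_rot: [-0.075, 0.997, -0.002, -0.004]
contact_force: [0.1, -0.2, -0.2]
opening: 0.0562
clock: 14.75
position: [0.4088, 0.3607, 0.0211]
tcp_rot: [-0.075, 0.997, 0.001, 0.001]
contact_force: [-0.3, 0.6, -0.1]
opening: 0.0292
clock: 15.0
position: [0.4079, 0.3601, 0.0199]
tcp_rot: [-0.075, 0.997, 0.0, 0.0]
contact_force: [0.1, 0.1, -0.4]
opening: 0.0208
clock: 15.25
position: [0.4075, 0.3598, 0.0192]
tcp_rot: [-0.075, 0.997, -0.0, -0.0]
contact_force: [-0.5, 0.1, -0.5]
opening: 0.0101
at [0.4075 0.3598 0.0192] yaw 98.61 shift mm [ 0.6 -0.6  3.2] turn [-0.     -0.0001  0.0001]
[263.61471236 191.58583175]
```

View pics/sdz.png

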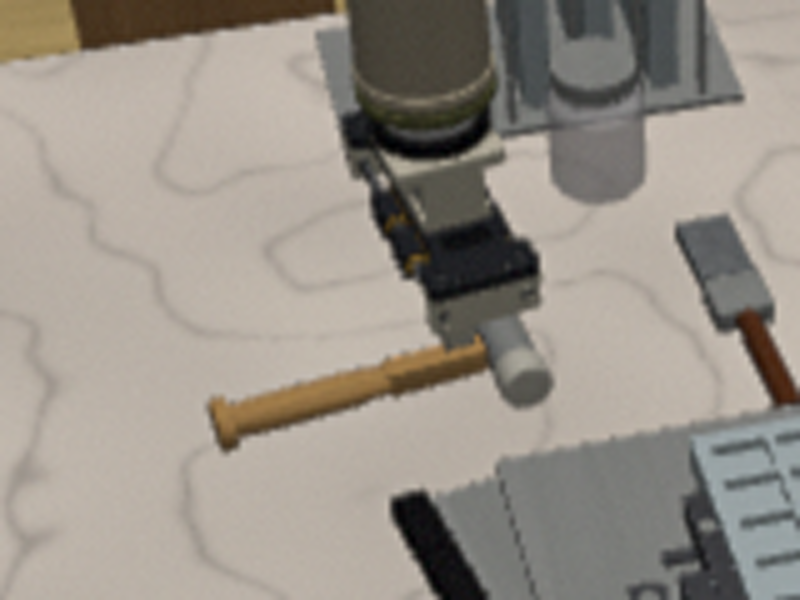

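Measuring the finger tips in the wrist pictures puts them about 17 mm *behind* the reported TCP, not 8 mm ahead. That explains the missed grip: the fingers closed just above the handle. I'll open, go lower with force checks, and grip again.

```bash
python3 -m jog '[0.6,0,-0.5,0,0,0,0, 0.6,0,-0.5,0,0,0,0, 0.6,0,-0.5,0,0,0,0, 0.6,0,-0.5,0,0,0,0, 0.6,0,-0.5,0,0,0,0]' 60; python3 -m jog '[0.6,0,0,0,0,0,0, 0.6,0,0,8,0,0,0, 0.6,0,0,15,0,0,0, 0.6,0,0,21,0,0,0, 0.6,0,0,26,0,0,0]'; python3 -m jog '[0.6,0,0,2,0,0,0, 0.6,0,0,4,0,0,0, 0.6,0,0,4,0,0,0]'; python3 -m jog '[0.2,0,0,0,0,0,0, 0,0,0,0,0,0,0, 0,0,0,0,0,0,0, 0,0,0,0,0,0,0, 0,0,0,0,0,0,0]' 60; python3 -m jog '[0,0,0,0,0,0,0, 0,0,0,0,0,0,0, 0,0,0,0,0,0,0]' 60
```

```text
clock: 15.72
position: [0.4076, 0.3593, 0.0192]
tcp_rot: [-0.075, 0.997, -0.0, -0.0]
contact_force: [-0.4, 0.8, 0.3]
opening: 0.0384
clock: 16.13
position: [0.407, 0.3589, -0.0082]
tcp_rot: [-0.075, 0.997, -0.0, -0.001]
contact_force: [-0.7, -1.5, 0.3]
opening: 0.0556
clock: 16.38
position: [0.4073, 0.3591, -0.0113]
tcp_rot: [-0.075, 0.997, -0.0, -0.0]
contact_force: [-0.6, 0.1, -0.1]
opening: 0.0554
clock: 16.8
position: [0.4078, 0.3594, -0.0105]
tcp_rot: [-0.075, 0.997, 0.0, 0.0]
contact_force: [1.0, 0.4, 0.3]
opening: 0.0271
clock: 17.05
position: [0.4077, 0.3594, -0.0106]
tcp_rot: [-0.075, 0.997, 0.0, 0.0]
contact_force: [-0.1, -0.1, 1.5]
opening: 0.0174
```

```bash
python3 -m jog '[0,0,0,-20,0,0,0, 0,0,0,-60,0,0,0, 0,0,0,-100,0,0,0, 0,0,0,-140,0,0,0, 0,0,0,-175,0,0,0]' 60; python3 -m jog '[0,6,-36,0,0,0,0, 0,10,-75,0,0,0,0, 0,14,-115,0,0,0,0, 0,17,-155,0,0,0,0, 0,17,-190,0,0,0,0]'; python3 -m jog '[0,6,-36,0,0,0,0, 0,10,-75,0,0,0,0, 0,14,-115,0,0,0,0, 0,17,-155,0,0,0,0, 0,17,-190,0,0,0,0]'; python3 -m jog '[0,6,-36,0,0,0,0.07, 0,10,-75,0,0,0,0.134, 0,15,-110,0,0,0,0.134, 0,15,-135,0,0,0,0.134, 0,15,-144,0,0,0,0.134]'; python3 -m jog '[0,0,0,0,0,0,0, 0,0,0,0,0,0,0]'; python3 -c "
from h import *
step([.4373,-.1700,.0674],90.9); print(read_state()['opening'])"
```

```text
clock: 17.47
position: [0.4074, 0.3591, 0.1664]
tcp_rot: [-0.075, 0.997, 0.0, 0.0]
contact_force: [0.5, 0.1, -2.7]
opening: 0.0173
clock: 17.88
position: [0.4182, 0.1668, 0.1637]
tcp_rot: [-0.075, 0.997, -0.0, -0.0]
contact_force: [1.1, -0.4, -2.9]
opening: 0.0171
clock: 18.3
position: [0.43, -0.0237, 0.1639]
tcp_rot: [-0.075, 0.997, -0.0, -0.0]
contact_force: [1.2, 0.8, -1.9]
opening: 0.0172
clock: 18.72
position: [0.437, -0.1694, 0.1638]
tcp_rot: [-0.007, 1.0, -0.0, -0.0]
contact_force: [0.4, 0.6, -3.6]
opening: 0.0176
clock: 18.88
position: [0.4372, -0.1657, 0.1637]
tcp_rot: [-0.008, 1.0, 0.001, -0.001]
contact_force: [-0.5, 0.2, -3.3]
opening: 0.0176
at [ 0.4372 -0.1657  0.1637] yaw 90.86 shift mm [-0.2 -4.4 96.3] turn [ 0.0012 -0.0011 -0.0007]
0.017606460993960696
```

```bash
python3 -m jog '[0,0,-5,35,0,0,0, 0,0,-5,65,0,0,0, 0,0,-5,85,0,0,0, 0,0,-5,94,0,0,0, 0,0,-5,96,0,0,0]'; python3 -m jog '[0,0,0,0,0,0,0, 0,0,3,0,0,0,0, 0,0,6,0,0,0,0, 0,0,9,0,0,0,0, 0,0,9,0,0,0,0]'; python3 -c "
from h import *
s=read_state();print(pose()[:3,3],yaw(pose()),s['contact_force'],s['wrist_torque']); v=grab('wrist','tap0'); grab('side','tapS'); p=proj(load('tapS'),[.472,-.1,.09])[0]; x,y=p.astype(int); print(p)
a=load('tapS')['im'][y-60:y+60,x-80:x+80]; b=v['im']
o=np.zeros((600,800,3),np.uint8); o[:300,:400]=cv2.resize(b,(400,300)); o[300:,:]=cv2.resize(a,None,fx=5,fy=5,interpolation=cv2.INTER_CUBIC)[180:480]; o[:300,400:]=cv2.resize(b[200:350,220:420],(400,300)); cv2.imwrite('pics/combo.png',o[...,::-1])"
```

```text
clock: 19.3
position: [0.4361, -0.1689, 0.066]
tcp_rot: [-0.009, 1.0, 0.001, -0.002]
contact_force: [-0.2, -0.2, -3.0]
opening: 0.0174
clock: 19.72
position: [0.4383, -0.1618, 0.0693]
tcp_rot: [-0.008, 1.0, -0.0, 0.001]
contact_force: [0.1, 0.5, -1.9]
opening: 0.0175
[ 0.43828656 -0.16177425  0.0693101 ] 90.95325879465327 [ 0.11441634  0.45460401 -1.85762826] [ 0.03688125 -0.0062955  -0.02144144]
[315.92118392 280.85960196]
```

```bash
for i in 1; do python3 -m jog '[0,0,3,1,0,0,0, 0,0,6,1.5,0,0,0, 0,0,8,1.5,0,0,0]'; done; python3 -m jog '[0,0,2,0,0,0,0, 0,0,4,0,0,0,0]'; python3 -m jog '[0,0,2,0,0,0,0, 0,0,4,0,0,0,0]'; python3 -m jog '[0,0,2,0,0,0,0, 0,0,4,0,0,0,0]'
```

```text
clock: 20.07
position: [0.4372, -0.1537, 0.0665]
tcp_rot: [-0.008, 1.0, 0.0, -0.0]
contact_force: [0.4, 0.4, -2.8]
opening: 0.0174
clock: 20.23
position: [0.4373, -0.1499, 0.0667]
tcp_rot: [-0.008, 1.0, 0.0, -0.0]
contact_force: [-0.5, 0.2, -3.3]
opening: 0.0175
clock: 20.4
position: [0.4373, -0.146, 0.0667]
tcp_rot: [-0.008, 1.0, -0.0, -0.0]
contact_force: [-0.3, 0.0, -2.6]
opening: 0.0178
clock: 20.57
position: [0.4372, -0.142, 0.0668]
tcp_rot: [-0.008, 1.0, -0.0, 0.0]
contact_force: [-0.0, -0.4, -3.4]
opening: 0.0178
```

```bash
cat > wm.py <<'E'
from h import *
import sys
def wm(n):
    v=load(n); hsv=cv2.cvtColor(v["im"],cv2.COLOR_RGB2HSV)
    m=((hsv[...,0]>8)&(hsv[...,0]<25)&(hsv[...,1]>90)).astype(np.uint8)
    k,l,st,c=cv2.connectedComponentsWithStats(m)
    for i in range(1,k):
        x,y,w,h,a=st[i]
        if a>25 and 150<y<340 and 200<x<420: print(n,st[i],c[i].round(1))
if len(sys.argv)>1: grab("side",sys.argv[1]); print(read_state()["position"].round(4),read_state()["contact_force"].round(2)); wm(sys.argv[1])
E
python3 -c "
from wm import *
wm('tapS'); v=load('tapS')
for yb in (-.106,-.086): print(yb,proj(v,[[.455,yb,.099],[.488,yb,.099],[.478,yb+.140,.099],[.478,yb+.05,.134],[.472,-.17+.0,.096]]).round(1).tolist())"; python3 wm.py tapS1
```

```text
tapS [245 298  58  23 512] [272.7 308.6]
-0.106 [[310.2, 281.8], [322.3, 279.3], [306.4, 242.1], [314.0, 257.5], [322.6, 300.3]]
-0.086 [[308.4, 276.0], [320.4, 273.6], [304.7, 237.1], [312.2, 252.0], [322.6, 300.3]]
[ 0.4372 -0.1416  0.0667] [ 0.21  0.06 -3.32]
tapS1 [325 190   8  12  49] [328.1 196.3]
tapS1 [244 293  57  22 498] [271.  302.8]
```

```bash
python3 -c "
from h import *
for n in ('tapS','tapS1'):
    v=load(n); hsv=cv2.cvtColor(v['im'],cv2.COLOR_RGB2HSV)
    for y in range(232,300,3): print(n,y,' '.join('%d/%d/%d'%tuple(hsv[y,x]) for x in range(296,332,3)))
"
```

```text
tapS 232 20/48/80 23/59/78 20/57/81 23/55/79 19/54/80 23/52/78 20/49/78 19/50/81 21/55/79 22/50/76 95/21/135 87/22/105
tapS 235 21/54/76 19/55/79 19/55/79 21/56/77 24/51/75 17/51/80 19/52/78 21/52/79 23/52/78 20/60/76 95/18/170 92/19/173
tapS 238 18/57/76 20/65/78 19/55/79 24/48/79 19/54/80 17/52/79 21/52/79 21/51/80 20/57/80 21/52/78 95/18/173 93/18/174
tapS 241 21/59/74 21/53/77 23/56/78 23/53/77 23/52/78 20/58/79 19/54/81 23/50/81 23/56/78 24/50/76 93/17/169 94/18/98
tapS 244 21/48/75 20/50/76 20/48/79 20/59/78 24/53/77 26/51/75 22/48/79 18/54/80 20/58/79 21/52/79 45/11/142 95/16/175
tapS 247 21/54/75 21/57/76 18/55/79 23/58/79 23/56/78 19/55/79 23/55/79 19/54/80 21/55/79 19/52/79 21/26/138 97/19/175
tapS 250 22/51/75 20/60/77 18/56/78 21/55/79 19/55/79 22/50/77 19/52/78 20/57/81 21/54/81 21/53/77 33/21/107 95/18/171
tapS 253 18/50/76 21/54/76 22/57/80 23/53/77 21/52/78 19/52/79 23/51/80 19/52/78 18/54/80 21/55/135 33/30/85 95/19/177
tapS 256 19/53/92 18/44/76 18/58/79 19/55/79 19/54/80 22/60/77 23/52/78 20/55/83 21/54/136 28/76/81 114/20/64 90/18/171
tapS 259 22/55/70 20/54/104 1
[... 3812 characters left out ...]
4/20 98/51/20 150/51/15 130/85/18 105/28/37 20/165/82 50/6/134 30/6/132
tapS1 286 124/58/31 17/115/51 23/58/35 90/25/31 75/34/15 83/49/21 70/36/21 120/36/28 102/34/37 105/28/36 105/20/51 30/4/131
tapS1 289 18/83/37 90/3/75 16/99/44 114/32/40 105/26/39 105/25/41 105/30/34 111/46/39 102/34/37 125/40/38 98/28/37 45/11/95
tapS1 292 21/14/124 17/42/55 108/34/37 100/41/37 110/39/39 113/27/38 90/29/35 110/35/44 107/44/41 111/51/35 107/44/52 95/35/44
tapS1 295 18/138/161 18/127/94 105/40/38 100/17/44 108/35/36 108/35/36 114/31/41 110/20/38 0/0/33 120/12/42 83/39/26 120/11/24
tapS1 298 17/136/141 17/136/101 120/28/37 110/17/44 110/34/45 130/49/31 45/21/24 120/43/24 120/8/31 24/22/57 24/30/86 25/35/95
```

```bash
for k in 1; do python3 -m jog '[0,0,2,0,0,0,0, 0,0,4,0,0,0,0]'; python3 -m jog '[0,0,2,0,0,0,0, 0,0,4,0,0,0,0]'; python3 -m jog '[0,0,2,0,0,0,0, 0,0,4,0,0,0,0]'; python3 -m jog '[0,0,2,0,0,0,0, 0,0,4,0,0,0,0]'; done | grep -v -e tcp_rot -e opening
```

```text
clock: 20.78
position: [0.4372, -0.138, 0.0668]
contact_force: [0.3, -1.1, -2.1]
clock: 20.95
position: [0.4371, -0.1339, 0.0667]
contact_force: [-0.2, -0.1, -3.0]
clock: 21.12
position: [0.4371, -0.13, 0.0668]
contact_force: [0.4, -1.3, -2.8]
clock: 21.28
position: [0.4371, -0.1262, 0.0668]
contact_force: [1.2, -1.8, -2.5]
```

```bash
(python3 -m jog '[0,0,-5,0,0,0,0, 0,0,-2,0,0,0,0, 0,0,1,0,0,0,0, 0,0,4,0,0,0,0, 0,0,4,0,0,0,0]'; python3 -m jog '[0,0,-5,0,0,0,0, 0,0,-2,0,0,0,0, 0,0,1,0,0,0,0, 0,0,4,0,0,0,0, 0,0,4,0,0,0,0]'; python3 -m jog '[0,0,-5,0,0,0,0, 0,0,-2,0,0,0,0, 0,0,1,0,0,0,0, 0,0,4,0,0,0,0, 0,0,4,0,0,0,0]') | grep -v -e tcp_rot -e opening
```

```text
clock: 21.7
position: [0.437, -0.1218, 0.0668]
contact_force: [0.9, -1.2, -3.1]
clock: 22.12
position: [0.4371, -0.1182, 0.0669]
contact_force: [0.7, -4.0, -3.4]
clock: 22.53
position: [0.4371, -0.1142, 0.0669]
contact_force: [2.0, -3.3, -3.6]
```

```bash
(python3 -m jog '[0,0,-5,0,0,0,0, 0,0,-2,0,0,0,0, 0,0,1,0,0,0,0, 0,0,3,0,0,0,0, 0,0,3,0,0,0,0]'; python3 -m jog '[0,0,-5,0,0,0,0, 0,0,-2,0,0,0,0, 0,0,1,0,0,0,0, 0,0,3,0,0,0,0, 0,0,3,0,0,0,0]'; python3 -m jog '[0,0,-5,0,0,0,0, 0,0,-2,0,0,0,0, 0,0,1,0,0,0,0, 0,0,3,0,0,0,0, 0,0,3,0,0,0,0]') | grep -v -e tcp_rot -e opening; python3 -c "
from h import *
print(yaw(pose()),read_state()['wrist_torque'])"
```

```text
clock: 22.95
position: [0.4369, -0.1111, 0.0668]
contact_force: [-0.1, -4.3, -3.8]
clock: 23.37
position: [0.4369, -0.1081, 0.0668]
contact_force: [1.3, -3.6, -3.4]
clock: 23.78
position: [0.4369, -0.1051, 0.0669]
contact_force: [1.5, -3.3, -3.7]
90.93451225077064 [-0.61743204 -0.19688577 -0.15683517]
```

```bash
(python3 -m jog '[0,0,-4,0,0,0,0, 0,0,-1,0,0,0,0, 0,0,2,0,0,0,0, 0,0,3,0,0,0,0, 0,0,3,0,0,0,0]'; python3 -m jog '[0,0,-4,0,0,0,0, 0,0,-1,0,0,0,0, 0,0,2,0,0,0,0, 0,0,3,0,0,0,0, 0,0,3,0,0,0,0]'; python3 -m jog '[0,0,-4,0,0,0,0, 0,0,-1,0,0,0,0, 0,0,2,0,0,0,0, 0,0,3,0,0,0,0, 0,0,3,0,0,0,0]') | grep -v -e tcp_rot -e opening
```

```text
clock: 24.2
position: [0.4368, -0.1022, 0.0668]
contact_force: [1.0, -4.5, -3.6]
clock: 24.62
position: [0.4367, -0.0992, 0.0668]
contact_force: [0.9, -3.9, -3.5]
clock: 25.03
position: [0.4367, -0.0962, 0.0668]
contact_force: [0.9, -3.6, -4.0]
```

```bash
(python3 -m jog '[0,0,-4,0,0,0,0, 0,0,-1,0,0,0,0, 0,0,2,0,0,0,0, 0,0,3,0,0,0,0, 0,0,3,0,0,0,0]'; python3 -m jog '[0,0,-4,0,0,0,0, 0,0,-1,0,0,0,0, 0,0,2,0,0,0,0, 0,0,3,0,0,0,0, 0,0,3,0,0,0,0]') | grep -v -e tcp_rot -e opening
```

```text
clock: 25.45
position: [0.4366, -0.0931, 0.0668]
contact_force: [0.3, -3.8, -4.1]
clock: 25.87
position: [0.4366, -0.0902, 0.0669]
contact_force: [2.1, -3.8, -2.8]
```

```bash
(python3 -m jog '[0,0,-4,0,0,0,0, 0,0,-1,0,0,0,0, 0,0,1,0,0,0,0, 0,0,2,0,0,0,0, 0,0,2,0,0,0,0]'; python3 -m jog '[0,0,-4,0,0,0,0, 0,0,-1,0,0,0,0, 0,0,1,0,0,0,0, 0,0,2,0,0,0,0, 0,0,2,0,0,0,0]') | grep -v -e tcp_rot -e opening
```

```text
clock: 26.28
position: [0.4364, -0.0882, 0.0668]
contact_force: [1.3, -4.1, -4.4]
clock: 26.7
position: [0.4365, -0.0862, 0.0668]
contact_force: [0.8, -4.3, -3.8]
```

```bash
(python3 -m jog '[0,0,-4,0,0,0,0, 0,0,-1,0,0,0,0, 0,0,1,0,0,0,0, 0,0,2,0,0,0,0, 0,0,2,0,0,0,0]'; python3 -m jog '[0,0,-4,0,0,0,0, 0,0,-1,0,0,0,0, 0,0,1,0,0,0,0, 0,0,2,0,0,0,0, 0,0,2,0,0,0,0]') | grep -v -e tcp_rot -e opening
```

```text
clock: 27.12
position: [0.4364, -0.0842, 0.0668]
contact_force: [0.8, -3.2, -3.8]
clock: 27.53
position: [0.4364, -0.0822, 0.0668]
contact_force: [-0.3, -4.2, -4.2]
```

```bash
(python3 -m jog '[0,0,-4,0,0,0,0, 0,0,-1,0,0,0,0, 0,0,1,0,0,0,0, 0,0,2,0,0,0,0, 0,0,2,0,0,0,0]') | grep -v -e tcp_rot -e opening
```

```text
clock: 27.95
position: [0.4364, -0.0802, 0.0668]
contact_force: [0.6, -4.2, -3.2]
```

```bash
(python3 -m jog '[0,0,-4,0,0,0,0, 0,0,-1,0,0,0,0, 0,0,1,0,0,0,0, 0,0,2,0,0,0,0, 0,0,2,0,0,0,0]'; python3 -m jog '[0,0,-4,0,0,0,0, 0,0,-1,0,0,0,0, 0,0,1,0,0,0,0, 0,0,2,0,0,0,0, 0,0,2,0,0,0,0]') | grep -v -e tcp_rot -e opening
```

```text
clock: 28.37
position: [0.4364, -0.0782, 0.0668]
contact_force: [0.8, -3.9, -3.8]
clock: 28.78
position: [0.4363, -0.0762, 0.0668]
contact_force: [0.6, -3.5, -4.5]
```

```bash
(python3 -m jog '[0,0,-4,0,0,0,0, 0,0,-1,0,0,0,0, 0,0,1,0,0,0,0, 0,0,2,0,0,0,0, 0,0,2,0,0,0,0]') | grep -v -e tcp_rot -e opening
```

```text
clock: 29.2
position: [0.4362, -0.0743, 0.0668]
contact_force: [-0.0, -5.0, -3.4]
```

```bash
(python3 -m jog '[0,0,-4,0,0,0,0, 0,0,-1,0,0,0,0, 0,0,1,0,0,0,0, 0,0,2,0,0,0,0, 0,0,2,0,0,0,0]') | grep -v -e tcp_rot -e opening; python3 -c "
from h import *
s=read_state();print(yaw(pose()),s['wrist_torque'],s['opening'])"
```

```text
clock: 29.62
position: [0.436, -0.0731, 0.0668]
contact_force: [-0.5, -8.5, -1.9]
90.90857553232254 [-1.46013832  0.2100174  -0.30531104] 0.017910236098006828
```

```bash
(python3 -m jog '[0,0,-4,0,0,0,0, 0,0,-1,0,0,0,0, 0,0,0,0,0,0,0, 0,0,0.8,0,0,0,0, 0,0,0.8,0,0,0,0]') | grep -v -e tcp_rot -e opening
```

```text
clock: 30.03
position: [0.436, -0.0727, 0.0669]
contact_force: [-1.8, -10.1, -2.7]
```

```bash
(python3 -m jog '[0,0,-4,0,0,0,0, 0,0,-1,0,0,0,0, 0,0,0,0,0,0,0, 0,0,0.5,0,0,0,0, 0,0,0.5,0,0,0,0]') | grep -v -e tcp_rot -e opening
```

```text
clock: 30.45
position: [0.436, -0.0722, 0.0669]
contact_force: [-1.7, -11.6, -2.6]
```

```bash
(python3 -m jog '[0,0,-4,0,0,0,0, 0,0,-1,0,0,0,0, 0,0,0,0,0,0,0, 0,0,0.5,0,0,0,0, 0,0,0.5,0,0,0,0]';python3 -m jog '[0,0,-4,0,0,0,0, 0,0,-2,0,0,0,0, 0,0,-0.5,0,0,0,0, 0,0,0,0,0,0,0, 0,0,0,0,0,0,0]'; python3 -m jog '[0,0,-4,0,0,0,0, 0,0,-2,0,0,0,0, 0,0,-0.5,0,0,0,0, 0,0,0,0,0,0,0, 0,0,0,0,0,0,0]') | grep -v -e tcp_rot -e opening
```

```text
clock: 30.87
position: [0.436, -0.0718, 0.0669]
contact_force: [-1.6, -13.1, -3.4]
clock: 31.28
position: [0.4359, -0.0718, 0.0669]
contact_force: [-2.4, -11.9, -2.7]
clock: 31.7
position: [0.4359, -0.0718, 0.0669]
contact_force: [-2.4, -12.8, -2.3]
```

```bash
(python3 -m jog '[0,0,-20,0,0,0,0, 0,0,-55,-8,0,0,0, 0,0,-95,-30,0,0,0, 0,8,-130,-30,0,0,0, 0,15,-165,-30,0,0,0]'; python3 -m jog '[0,12,-25,0,0,0,0, 0,12,-36,20,0,0,0, 0,12,-36,50,0,0,0, 0,12,-36,80,0,0,0, 0,12,-36,95,0,0,0]'; python3 -m jog '[0,0,0,0,0,0,0, 0,0,0,0,0,0,0, 0,0,0,0,0,0,0]') | grep -v -e tcp_rot -e opening
```

```text
clock: 32.12
position: [0.425, -0.237, 0.0985]
contact_force: [0.5, -0.6, -2.8]
clock: 32.53
position: [0.4106, -0.2695, -0.002]
contact_force: [-0.7, -0.8, -2.7]
clock: 32.78
position: [0.4134, -0.2719, 0.0031]
contact_force: [0.4, -0.1, -2.4]
```

```bash
(python3 -m jog '[0,0,0,6,0,0,0, 0,0,0,10,0,0,0, 0,0,0,11,0,0,0, 0,0,0,11,0,0,0]'; python3 -m jog '[0,0,0,1,0,0,0, 0,0,0,1,0,0,0]'; python3 -m jog '[0,0,0,1,0,0,0, 0,0,0,1,0,0,0]') | grep -v -e opening
```

```text
clock: 33.12
position: [0.4123, -0.2716, -0.0093]
tcp_rot: [-0.008, 1.0, 0.0, -0.0]
contact_force: [-0.0, -0.5, -3.0]
clock: 33.28
position: [0.4124, -0.2718, -0.0102]
tcp_rot: [-0.008, 1.0, -0.0, 0.0]
contact_force: [-0.5, 0.3, -2.8]
clock: 33.45
position: [0.4125, -0.2719, -0.0107]
tcp_rot: [-0.008, 1.0, -0.0, 0.0]
contact_force: [-2.4, 2.2, 3.0]
```

Contact with the bench. Release and retreat.

```bash
(python3 -m jog '[0.3,0,0,0,0,0,0, 0.5,0,0,0,0,0,0, 0.5,0,0,0,0,0,0, 0.5,0,0,0,0,0,0, 0.5,0,0,0,0,0,0]' 20; python3 -m jog '[0.5,0,0,0,0,0,0, 0.5,0,0,-15,0,0,0, 0.5,0,0,-50,0,0,0, 0.5,0,0,-90,0,0,0, 0.5,0,0,-130,0,0,0]'; python3 -m jog '[0.5,0,-35,-40,0,0,0, 0.5,0,-70,-70,0,0,0, 0.5,0,-110,-70,0,0,0, 0.5,0,-145,-70,0,0,0, 0.5,0,-180,-70,0,0,0]'; python3 -m jog '[0.5,100,-20,0,0,0,0, 0.5,100,-20,0,0,0,0, 0.5,100,-20,0,0,0,0, 0.5,100,-20,0,0,0,0, 0.5,100,-20,0,0,0,0]') | grep -v -e tcp_rot; python3 -c "
from h import *
t=grab('top','endT'); s=grab('side','endS')
a=cv2.resize(t['im'][160:340,200:500],(800,480))[60:360]; b=cv2.resize(s['im'][180:420,180:420],(400,300*4//3))[:300]; c=cv2.resize(s['im'][215:275,280:360],(400,300),interpolation=cv2.INTER_CUBIC)
o=np.vstack([a,np.hstack([b,c])]); cv2.imwrite('pics/end.png',o[...,::-1])"
```

```text
clock: 33.87
position: [0.4124, -0.2718, -0.0112]
contact_force: [-0.3, -0.6, -0.6]
opening: 0.0444
clock: 34.28
position: [0.4114, -0.271, 0.1194]
contact_force: [1.3, -1.1, 0.1]
opening: 0.0463
clock: 34.7
position: [0.4157, -0.4545, 0.1908]
contact_force: [-0.1, -0.3, 0.0]
opening: 0.0464
clock: 35.12
position: [0.3154, -0.4734, 0.1886]
contact_force: [0.8, 0.3, -0.0]
opening: 0.0468
```

View pics/end.png

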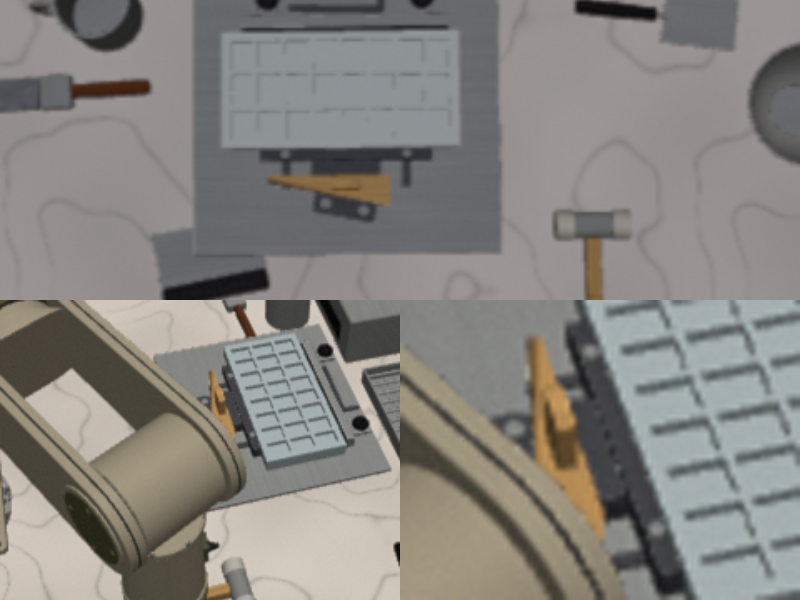

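The picture shows the wedge seated between the rail and the clamp bar, with the mould pressed up to the far stop. The mallet lies flat on the bench to the right of the table. Handing in.

```bash
python3 -c "
from h import *
s=read_state(); print(s['clock'],s['contact_force'],abs(s['qd']).max()); print(r.job_done())"
```

```text
35.2167 [0.00558361 0.31738472 0.34101029] 0.01642102248353838
the job is handed in; nothing more can be done
None
```

I set the wedge thin end first into the channel and drove it home with short mallet taps. I then laid the mallet on the bench to the right of the vibrating table and handed in at 35.2 s.

**Tightness:** The push force stayed near 4 N, then climbed through 8.5, 10.1 and 11.6 to 13.1 N. Two repeat taps of 12–13 N ended at the same position, to 0.1 mm, so the wedge no longer shifts. By the 1.5 rule the squeeze on the mould is about 20 N at most, against its 45 N limit.

**Last picture:** The wedge is seated between the rail and the clamp bar, the bar has moved forward and the mould is against the far stop. The mallet lies flat on the bench. The brush, scraper, palette knife and bowl look unmoved, and the contact force on the arm was about zero.

**What disagreed or went wrong:**
- **Fingertip position:** The wrist pictures put the fingertips about 17 mm behind the reported TCP, not 8 mm ahead. My first attempt to grip the mallet, and a check of it, therefore closed on air just above the handle. One of these brushed it with about 7 N and moved it about 1 mm. Going lower gave a firm grip.
- **Start of the taps:** First contact with the wedge was too light to feel, so the wedge was pushed smoothly for up to about 30 mm before separate taps began.
- **Channel width:** Two estimates of the channel gap differed by about 2 mm. A close look showed clearance on both sides before I released the wedge.

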